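# Zero the depth gauge, then tuck the plate under the leaf and hold it flat

## Robot

A 7-joint arm with a two-finger parallel gripper is mounted at the origin on the work surface. World frame = base frame: x ahead of the robot, y to its left, z up, the work surface at z = 0. Lengths are in m, angles in rad, forces in N, time in s.
With the tool pointing down it reaches from about 0.425 to 0.925 m from the base axis. Payload 6.8 kg.
Tool frame: the origin (TCP) lies on the centre line of the jaws, within the pads' length; the fingertips stand 19 mm ahead of it and the grasp point (between the pads) is the TCP (tcp_to_tips is the distance from the TCP to the fingertips, in m); x points along the fingers, y is the direction in which the jaws open and shut, and the axes are right-handed (so a half turn about x gives the same grasp; the last joint's range is limited). The gripper opens to 85 mm and grips with 20 to 120 N. Pads are 22 mm wide; open, the fingers measure 114 mm over their backs; the gripper's body (76 mm by 85 mm) begins 54 mm behind the grasp point. The pads swing forward as they close: fully open they stand 13 mm farther back than shut.
Start: joints at [1.049, 0.477, 0.022, 1.555, -0.011, 1.109, -0.083], TCP at [0.271, -0.618, 0.25] pointing down, gripper open.
Joint ranges: [-2.96, 2.96], [-0.34, 2.1], [-1.41, 1.46], [0.24, 2.44], [-1.37, 4.51], [0.17, 1.92], [-2.96, 2.96]. Speed limits (rad/s): [2.39, 2.39, 3.14, 3.14, 3.14, 3.14, 3.14].

## Interface

Orientations are given as a unit quaternion [w, x, y, z].
In Python, from station import get_obs, read_camera, hand_in, spot_in, cut_out, tcp_to_tips gives the robot as it stands.
- The arm moves only by the shell command python3 -m jog 'ROWS' [FORCE]. ROWS is JSON, a list of rows, each an object of numbers: "gripper": the closure, from 0 (fully open) to 1 (shut); "dx", "dy", "dz": the shift along the world's x, y, z in m; "rx", "ry", "rz": the turn, a rotation vector about the world's x, y, z in degrees. In form: [{"gripper": .., "dx": .., "dy": .., "dz": .., "rx": .., "ry": .., "rz": ..}, ...]. A call has 1 to 10 rows; each row is the pose to reach, as a shift and turn from the pose commanded when the call began; what a row does not reach only later rows make up. A row lasts 1/10 s, in which the tool goes at most 50 mm and 8.59 degrees, less where a joint would pass 70% of its speed; a pose out of reach is approached as far as the arm can. A call with a gripper value outside its range is refused whole. The fingers move at their own pace and stop on an object; FORCE is the grip in N (left out, the last holds). Time passes only in rows, so rows that repeat a pose let the fingers close. It gives the time, the measured TCP pose, the force and the opening at its end, in the units of the state.
- get_obs(): the state, without advancing time (a new reading comes with each control period).
- read_camera(name): name is "scene" or "top" or "wrist"; returns a dict with "pixels" (420x560x3 uint8, blue, green, red), "range_z" (420x560 float32, m along the optical axis (not along the pixel's ray), 0 where there is no reading), "camera_matrix" (3x3 intrinsics, pixels), "cam_to_world" (4x4, takes a point from camera to world coordinates). Camera axes: x right, y down, z forward; pixel columns grow to the right and rows downward; lengths in m; the calibration is good to about 2 mm. A picture is of the moment at which its call begins.
- hand_in(): hands the job in, once; it reports no verdict.
Trained networks look in the newest picture that a camera, given by its name, has taken for a name from the list of things; names that differ only in an ending like _2 or _b are one class to them, and where a whole thing is asked for, a point or a joint stands for the part that bears it (a point fixed in the world has none). Each returns a list of dicts, best first, with "conf" (0 to 1); they miss things now and then, are a little off and sometimes report something else, mostly with a low value. They report only what shows in the picture. A call takes as long as a camera call. They do not tell look-alikes from the thing itself.
- spot_in(camera, label): "box" ([centre column, centre row, width, height] in pixels, round what is visible of it).
- cut_out(camera, label): "mask" (420x560 bool, what is visible of it) and "box" ([centre column, centre row, width, height] in pixels, round what is visible of it).
The state is a dict: "t": time; "q": joint angles; "joint_vel": joint speeds; "joint_torque": joint torques, N m; "eef_pos": TCP position; "tool_rot": TCP orientation; "contact_force": force on the tool from outside, world axes, zero at the start; "torque": the same for the moment, N m; "gripper_width": opening from 0.0 (shut) to 1.0 (fully open).
Only numpy, scipy, OpenCV 4.12 (cv2) and the standard library are available. Lean on these libraries where they do the work, as an engineer would, in place of code of your own. Each camera call takes 0.05 s, during which the arm holds its last target. There are 200 camera calls.

## Task

Take the stylus from its wooden stand, press the recessed zero button of the depth gauge fully down with its tip, and stand the stylus back in its hole. Then take the brass plate by its wooden grip bar, lay it on the steel bed, slide its front edge straight and centred under the lapped leaf without lifting the leaf until it pushes the gauge's plunger in (almost) to the stop, and finish while still holding the plate there by its bar, pressed flat on the bed with about 10 N. Leave the other things on the bench alone.

Things in the scene. Friction and masses are not known exactly. Their poses are not given: they have to be found in the camera images.
- fixture: fixed measuring fixture, dark steel base 280 x 120 x 6 mm. Origin at bench level; +x = tuck direction, from the open bed to the gauge; z up. In this frame (mm): base x -170 to 110; bed top z 8; leaf lip x -21; stop face x 20 (84 wide, top z 22); grey gauge case x 32 to 98, y -40 to 40, top z 50
- bed: bright steel bed let into the fixture, 186 x 96 mm, its top 8 mm above the bench, in front of and below the leaf; origin at the centre of its underside, at x -73 mm of the fixture
- leaf (a joint): thin steel leaf lapping over the bed, 70 mm wide, two prongs with a 16 mm slot between, 40 mm from hinge (at the stop) to lip. Underside 7 mm above the bed, last 9 mm flared up. Lightly sprung shut: about 0.7 N at the lip lifts it. Value in rad: 0 down, grows as the lip lifts; it must never pass 0.08 (3 mm at the lip)
- leaf_lip (a point): middle of the leaf's flared free edge, 20 mm above the bench; x, y, z axes as the fixture's
- plunger (a joint): brass gauge plunger, 5.6 mm diameter, seen in the leaf's slot; sticks out 10 mm from the stop face towards the fixture's -x, on the centre line, axis 3 mm above the bed. Value in m: 0 fully out, 0.010 pushed in level with the stop face; spring 0.7 N at first, 2 N fully in
- plunger_tip (a point): end face of the plunger, where the plate's front edge meets it (at x +10 mm of the fixture when out)
- zero_button (a joint): black round zero button, 13 mm diameter, at the bottom of a 15 mm square well in the gauge case's top, 4.5 mm below the case's top, so that fingers cannot reach it. Value in m: 0 up, 0.004 fully down; spring 1.6 N at first, 4 N at the bottom
- zero_top (a point): centre of the zero button's top face, 45.5 mm above the bench at rest, at x +50, y +18 mm of the fixture
- stand: wooden block 64 x 64 x 70 mm high, fixed to the bench, with a 16 mm square hole 64 mm deep in the middle of its top, in which the stylus stands; origin at the centre of its underside
- stylus_grip (a point): stylus, upright: middle of its square wooden handle (14 x 14 x 60 mm, sides along x and y). Below it a steel collar (26 mm diameter, 6 mm high) that rests on the stand's top, then an 8 mm shank. This point is 36 mm above the collar's underside (106 mm above the bench in the stand) and 92 mm above the tip. 50 g
- stylus_tip (a point): flat end of the stylus's 5 mm diameter point, 56 mm below the collar's underside, on its axis
- plate_bar (a point): centre of the plate's wooden grip bar: 12 mm thick (plate's x), 46 mm long (y), 38 mm high, standing on the plate; this point is 22 mm above the plate's underside. The loose brass plate is 130 (x) x 50 (y) x 3 mm, about 0.18 kg (varies); its x axis points to its front edge, 100 mm away; its rear edge is 30 mm behind
- plate_edge (a point): middle of the plate's front edge, at its underside; 100 mm ahead (+x) of the bar's centre and 22 mm below it
- ring: bystander, loose steel ring, 38 mm across, 10 mm high; origin at its underside; to be left alone
- rosette: bystander, loose flower-shaped metal ornament, 58 mm across, 9 mm high; origin at its underside; to be left alone
- dish: bystander, dark round dish, 110 mm across, 22 mm high; origin at its underside; to be left alone
- jar: bystander, glass jar, 60 mm across, 75 mm high; origin at its underside; to be left alone
There are look-alikes about, which are no part of the job. There is more than one size of the part that bears stylus_grip; the job needs the smallest.

How it is judged:
On the way, in this order (a step that is already met when the one before it is completed fails the run):
1. the zero button is pressed fully down (at least 3 of 4 mm) by the held stylus, the plunger still free (value of joint zero_button above 0.003 m and contact force between stylus and zero_button above 0.5 N and contact force between the fingers and stylus above 1 N and value of joint plunger below 0.001 m), for 0.1 s.
2. the stylus stands in its stand again, let go (horizontal distance between stylus_grip and stand below 0.01 m and height (world z) of stylus_grip between 0.102 and 0.11 m and angle between stylus_grip's own z axis and vertical below 0.08 rad and contact force between the fingers and stylus below 0.2 N), for 0.2 s.
At the end, for the whole second after the job is handed in: Plate held (over 3 N), pressed on the bed over 5 N, flat within 0.035 rad and 2.5 mm, within 12 mm of the centre line and 0.10 rad of straight, at rest; plunger in over 6 mm; leaf under 0.03 rad; button up; stylus free in its stand, within 10 mm, height within 4 mm, tilt under 0.08 rad (all of step 2 and value of joint plunger above 0.006 m and value of joint leaf below 0.03 rad and value of joint zero_button below 0.001 m and z of plate_edge in the frame of fixture below 0.0105 m and y of plate_edge in the frame of fixture between -0.012 and 0.012 m and angle between the x axis of plate_edge and the x axis of fixture, either way round below 0.1 rad and angle between plate_edge's own z axis and vertical below 0.035 rad and contact force between plate and bed above 5 N and contact force between the fingers and plate above 3 N and linear speed of plate below 0.02 m/s); the arm keeps its last pose, push and grip.
It fails at once if the leaf is lifted (more than 0.08 rad) (value of joint leaf above 0.08 rad).
It fails at once if another thing on the bench is displaced by more than 20 mm (distance of any of ring, rosette, dish, jar from where it was at the start of the episode above 0.02 m).
It also fails if it takes over 66 s, if anything falls off the work surface, if the arm or the gripper's body presses on something with over 40 N, if the wrist force passes 120 N, or if a joint passes its speed limit or range.

## Working session

There is one attempt and no reset: what is moved stays moved. The work goes in short steps, Python scripts to look and compute and a shell command to move; the robot and the scene stay as the last step left them, time stands still between calls to the robot, and variables do not carry over. Pictures are saved under pics/ and viewed, about 8 in all and at most 12, crops included, and the job is handed in when it is done.

```bash
mkdir -p pics; ls; cat > h.py <<'E'
import numpy as np, cv2
from station import *
def world(c,u,v,z=None):
    K=c["camera_matrix"];T=c["cam_to_world"]
    d=np.array([(u-K[0,2])/K[0,0],(v-K[1,2])/K[1,1],1.0])
    if z is None: return T[:3,:3]@(d*c["range_z"][int(v),int(u)])+T[:3,3]
    r=T[:3,:3]@d; return T[:3,3]+r*(z-T[2,3])/r[2]
def cloud(c):
    K=c["camera_matrix"];T=c["cam_to_world"];Z=c["range_z"]
    v,u=np.mgrid[:420,:560]
    P=np.stack([(u-K[0,2])/K[0,0]*Z,(v-K[1,2])/K[1,1]*Z,Z],-1)@T[:3,:3].T+T[:3,3]
    P[Z==0]=np.nan; return P
def pix(c,p):
    K=c["camera_matrix"];T=c["cam_to_world"]
    q=K@(T[:3,:3].T@(np.array(p)-T[:3,3])); return q[:2]/q[2]
E
python3 - <<'E'
from h import *
o=get_obs();print(o)
a=[]
for n in ["scene","top"]:
    c=read_camera(n);a.append(c["pixels"]);P=cloud(c)
    print(n,c["camera_matrix"][0],c["cam_to_world"][:3,3].round(3),c["cam_to_world"][:3,:3].round(2).tolist())
    for l in ["fixture","bed","leaf","stand","stylus_grip","plate_bar","zero_button","ring","rosette","dish","jar"]:
        for r in cut_out(n,l)[:5]:
            m=r["mask"];Q=P[m];print(l,round(r["conf"],2),np.round(r["box"]),np.nanmedian(Q,0).round(3),np.nanmax(Q[:,2]).round(3))
cv2.imwrite("pics/a.png",cv2.resize(np.vstack(a),None,fx=.71,fy=.71) if 0 else a[0]);cv2.imwrite("pics/b.png",a[1])
E
```

```text
pics
{'t': 0.0, 'q': array([ 1.04890587,  0.47776776,  0.02232931,  1.5564341 , -0.01149901,
        1.1093076 , -0.08308737]), 'joint_vel': array([ 8.79853768e-04,  7.14394841e-04, -6.80799035e-05,  1.09494558e-03,
        3.23940420e-03, -1.02084812e-03,  3.04609643e-04]), 'joint_torque': array([ 6.31164075e-04, -5.96456158e+01,  1.60808511e+00, -2.81197536e+01,
        1.24850386e-02,  9.50689602e-03,  7.26166263e-06]), 'eef_pos': array([ 0.27117941, -0.61753025,  0.2493545 ]), 'tool_rot': array([-0.14466267, -0.69184927, -0.1458788 ,  0.692197  ]), 'contact_force': array([-0.92632045,  0.86296123, -0.66087738]), 'torque': array([-0.01781179, -0.00285614, -0.04121161]), 'gripper_width': 1.0011398107585896}
scene [401.52742735   0.         282.96894808] [1.401 0.125 0.607] [[-0.14, 0.51, -0.85], [0.99, 0.08, -0.11], [0.01, -0.85, -0.52]]
fixture 0.7 [272. 238.  53.  67.] [ 0.642 -0.01   0.008] 0.053
bed 0.56 [270. 226.  36.  34.] [ 0.51  -0.033  0.008] 0.011
leaf 0.62 [282. 235.   6.   5.] [0.581 0.009 0.019] 0.021
leaf 0.57 [380. 200.  14.  24.] [0.518 0.254 0.1  ] 0.137
stand 0.9
[... 1158 characters left out ...]
4  0.019] 0.03
stylus_grip 0.69 [128. 239.  21.  15.] [0.512 0.364 0.119] 0.174
stylus_grip 0.52 [177. 239.  10.  13.] [0.51  0.253 0.113] 0.141
stylus_grip 0.5 [195. 278.  16.  20.] [0.416 0.207 0.13 ] 0.173
plate_bar 0.92 [395. 253.  28.  52.] [ 0.483 -0.277  0.005] 0.048
ring 0.51 [365. 158.  16.  13.] [ 0.718 -0.212  0.01 ] 0.017
rosette 0.62 [202. 164.  20.  19.] [0.715 0.206 0.008] 0.016
rosette 0.52 [178. 241.  12.   9.] [0.509 0.253 0.096] 0.141
rosette 0.52 [421. 170.  29.  29.] [ 0.676 -0.335  0.074] 0.084
dish 0.63 [147. 166.  44.  44.] [0.711 0.346 0.014] 0.031
dish 0.37 [296. 232.  50.  76.] [ 0.518 -0.027  0.01 ] 0.025
jar 0.76 [421. 169.  24.  29.] [ 0.677 -0.334  0.074] 0.084
```

```bash
python3 - <<'E'
import cv2
b=cv2.imread("pics/b.png");a=cv2.imread("pics/a.png")
x=cv2.resize(b[130:300,100:440],(800,400),interpolation=cv2.INTER_CUBIC)
y=cv2.resize(a[150:310,100:460],(450,200),interpolation=cv2.INTER_CUBIC)
import numpy as np
o=np.zeros((600,800,3),'uint8');o[:400]=x;o[400:,:450]=y
cv2.imwrite("pics/c.png",o)
E
```

```text
(no output)
```

View pics/c.png

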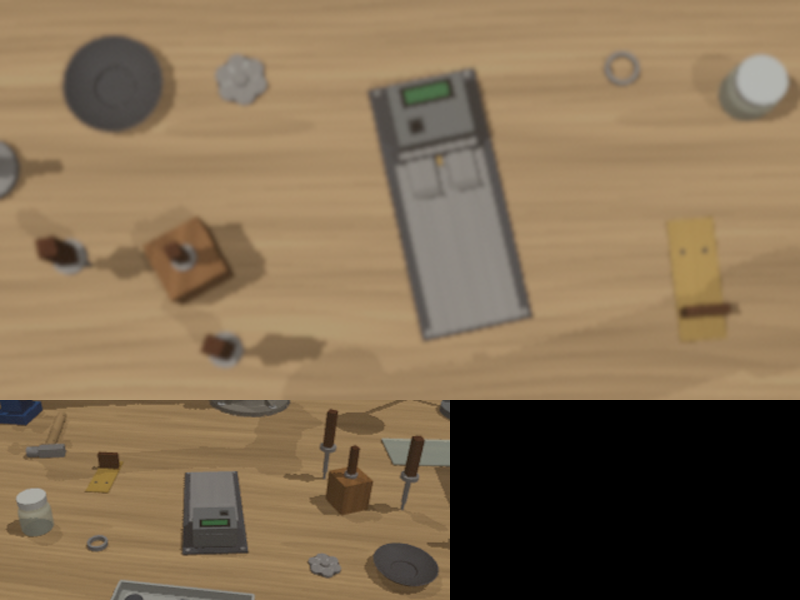

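The picture shows three styluses in the enlarged top view. The short one sits in the wooden stand at about (180,250) in the crop (top image 177,239). Two taller ones (tops at 0.17 m) stand free at crop (65,252) and (222,348). The middle one fits: it is the smallest (top 0.137 m) and it is in the stand. The plate is at crop (700,280), with its bar at (708,310). I'll go past the plate and the fixture with the wrist camera.

```bash
python3 -m jog '[{"gripper":0.0,"dx":0.15,"dy":0.3,"dz":0.1},{"gripper":0.0,"dx":0.15,"dy":0.3,"dz":0.1},{"gripper":0.0,"dx":0.15,"dy":0.3,"dz":0.1},{"gripper":0.0,"dx":0.15,"dy":0.3,"dz":0.1},{"gripper":0.0,"dx":0.15,"dy":0.3,"dz":0.1},{"gripper":0.0,"dx":0.15,"dy":0.3,"dz":0.1},{"gripper":0.0,"dx":0.15,"dy":0.3,"dz":0.1},{"gripper":0.0,"dx":0.15,"dy":0.3,"dz":0.1}]' 40
python3 - <<'E'
from h import *
o=get_obs();print(o["eef_pos"],o["q"].round(2),o["contact_force"])
c=read_camera("wrist");cv2.imwrite("pics/w1.png",c["pixels"])
T=c["cam_to_world"];print(T.round(3).tolist(),c["camera_matrix"].round(1).tolist())
print(T[:3,:3].T@(o["eef_pos"]-T[:3,3]))
np.savez("w1.npz",**c)
P=cloud(c)
for r in cut_out("wrist","plate_bar"): print(r["conf"],r["box"],np.nanmedian(P[r["mask"]],0),np.nanmax(P[r["mask"]][:,2]))
E
```

```text
[ 0.27143005 -0.6180365   0.25031442] [ 1.05  0.48  0.02  1.56 -0.01  1.11 -0.08] [-0.7353847   0.65735705  0.394367  ]
[[0.402, -0.865, -0.3, 0.349], [-0.915, -0.381, -0.131, -0.584], [-0.001, 0.327, -0.945, 0.373], [0.0, 0.0, 0.0, 1.0]] [[337.1, 0.0, 280.6], [0.0, 337.1, 211.7], [0.0, 0.0, 1.0]]
[1.34317845e-04 3.97764947e-02 1.43522164e-01]$[0]: bad value
```

```bash
python3 -m jog '[{"gripper":0,"dx":0.15,"dy":0.3,"dz":0.1,"rx":0,"ry":0,"rz":0},{"gripper":0,"dx":0.15,"dy":0.3,"dz":0.1,"rx":0,"ry":0,"rz":0},{"gripper":0,"dx":0.15,"dy":0.3,"dz":0.1,"rx":0,"ry":0,"rz":0},{"gripper":0,"dx":0.15,"dy":0.3,"dz":0.1,"rx":0,"ry":0,"rz":0},{"gripper":0,"dx":0.15,"dy":0.3,"dz":0.1,"rx":0,"ry":0,"rz":0},{"gripper":0,"dx":0.15,"dy":0.3,"dz":0.1,"rx":0,"ry":0,"rz":0},{"gripper":0,"dx":0.15,"dy":0.3,"dz":0.1,"rx":0,"ry":0,"rz":0},{"gripper":0,"dx":0.15,"dy":0.3,"dz":0.1,"rx":0,"ry":0,"rz":0}]' 40 && 
python3 - <<'E'
from h import *
o=get_obs();print(o["eef_pos"],o["q"].round(2),o["contact_force"])
c=read_camera("wrist");cv2.imwrite("pics/w1.png",c["pixels"])
np.savez("w1.npz",**c)
P=cloud(c)
for r in cut_out("wrist","plate_bar"): print(r["conf"],r["box"],np.nanmedian(P[r["mask"]],0),np.nanmax(P[r["mask"]][:,2]))
E
```

```text
t: 2.1
eef_pos: [0.4262, -0.3114, 0.353]
tool_rot: [0.15, 0.693, 0.149, -0.689]
contact_force: [0.1, 0.3, -0.2]
gripper_width: 1.004
[ 0.42624668 -0.31143632  0.35295906] [ 0.64  0.15 -0.14  1.77  0.02  1.22 -0.65] [ 0.11177927  0.33203298 -0.17995187]
0.77 [277.3, 108.5, 66.2, 106.3] [ 0.48872669 -0.27726182  0.0020437 ] 0.042296809025477
```

```bash
python3 -m jog '[{"gripper":0,"dx":0.17,"dy":0.31,"dz":-0.03,"rx":0,"ry":0,"rz":0},{"gripper":0,"dx":0.17,"dy":0.31,"dz":-0.03,"rx":0,"ry":0,"rz":0},{"gripper":0,"dx":0.17,"dy":0.31,"dz":-0.03,"rx":0,"ry":0,"rz":0},{"gripper":0,"dx":0.17,"dy":0.31,"dz":-0.03,"rx":0,"ry":0,"rz":0},{"gripper":0,"dx":0.17,"dy":0.31,"dz":-0.03,"rx":0,"ry":0,"rz":0},{"gripper":0,"dx":0.17,"dy":0.31,"dz":-0.03,"rx":0,"ry":0,"rz":0},{"gripper":0,"dx":0.17,"dy":0.31,"dz":-0.03,"rx":0,"ry":0,"rz":0},{"gripper":0,"dx":0.17,"dy":0.31,"dz":-0.03,"rx":0,"ry":0,"rz":0}]' && 
python3 - <<'E'
from h import *
o=get_obs();print(o["eef_pos"],o["q"].round(2))
c=read_camera("wrist");cv2.imwrite("pics/w2.png",c["pixels"])
np.savez("w2.npz",**c)
a=np.load("w1.npz")["pixels"];cv2.imwrite("pics/w12.png",np.vstack([cv2.resize(a,None,fx=.7,fy=.7),cv2.resize(c["pixels"],None,fx=.7,fy=.7)]))
E
```

```text
t: 3.0
eef_pos: [0.5928, -0.0024, 0.3188]
tool_rot: [-0.146, -0.691, -0.149, 0.692]
contact_force: [0.3, 0.5, 1.6]
gripper_width: 1.0
[ 0.59281156 -0.00241886  0.31878422] [ 0.18  0.31 -0.36  1.66  0.11  1.2  -1.35]
```

View pics/w12.png

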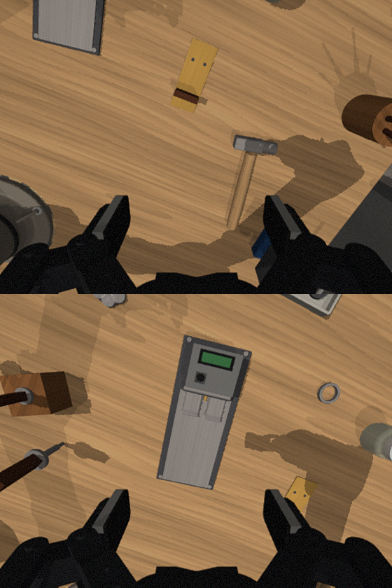

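The top half shows the plate at pixel (277,105) of the full image, with its bar at its near end. The lower half shows the fixture, with the well at about (287,120) in full-image pixels. Now I'll compute the poses.

```bash
cat >> h.py <<'E'
def rect(P,m):
    Q=P[m]; Q=Q[~np.isnan(Q[:,0])]
    (cx,cy),(w,h),a=cv2.minAreaRect((Q[:,:2]*1000).astype(np.float32))
    return (cx,cy),(w,h),a,len(Q),np.median(Q[:,2])
def blob(P,lo,hi,c,r):
    m=(P[...,2]>lo)&(P[...,2]<hi)&(np.hypot(P[...,0]-c[0],P[...,1]-c[1])<r)
    m=cv2.morphologyEx(m.astype(np.uint8),cv2.MORPH_OPEN,np.ones((3,3)))
    n,L,s,_=cv2.connectedComponentsWithStats(m)
    return L==1+np.argmax(s[1:,4])
E
python3 - <<'E'
from h import *
c=dict(np.load("w2.npz"));P=cloud(c)
t=P[...,2];print("table",np.nanmedian(t))
print("case",rect(P,blob(P,.043,.056,(.645,0.0),.1)))
print("base",rect(P,blob(P,.0035,.07,(.55,0),.2)))
g=cv2.cvtColor(c["pixels"],cv2.COLOR_BGR2GRAY)
m=blob(P,.043,.056,(.645,0.0),.1);ys,xs=np.where(m);print(xs.min(),xs.max(),ys.min(),ys.max())
b=(g<25)&(np.mgrid[:420,:560][0]>100)&(np.mgrid[:420,:560][0]<135)&(abs(np.mgrid[:420,:560][1]-287)<15)
v,u=np.where(b);print("dark px",u.mean(),v.mean(),len(u),world(c,u.mean(),v.mean(),.048))
d=dict(np.load("w1.npz"));D=cloud(d)
print("bar",rect(D,blob(D,.034,.05,(.45,-.28),.06)))
h=cv2.cvtColor(d["pixels"],cv2.COLOR_BGR2HSV)
B=((h[...,0]>15)&(h[...,0]<30)&(h[...,1]>110)&(h[...,2]>90))
print(np.percentile(h[60:150,260:300].reshape(-1,3),[10,50,90],axis=0))
pl=blob(D,.0018,.06,(.48,-.28),.09);print("plate",rect(D,pl))
# fit plate axis colour-wise
x=cv2.resize(c["pixels"][30:300,200:370],None,fx=2.2,fy=2.2,interpolation=cv2.INTER_CUBIC)
y=cv2.resize(d["pixels"][40:170,220:330],None,fx=3.5,fy=3.5,interpolation=cv2.INTER_CUBIC)
o=np.zeros((600,760,3),'uint8');o[:594,:374]=x[:594,:374];o[:y.shape[0],375:375+y.shape[1]]=y;cv2.imwrite("pics/z.png",o)
E
```

```text
table -0.000734593777282494
case ((666.56982421875, 2.5234222412109375), (65.97821044921875, 80.20732116699219), 11.110655784606934, 4223, np.float64(0.04921838275303897))
base ((573.4444580078125, -15.467811584472656), (279.7954406738281, 119.95980072021484), 11.039484977722168, 18328, np.float64(0.007066502793868196))
265 347 71 146
dark px 286.8253968253968 117.74603174603175 63 [0.65021831 0.01721879 0.048     ]
bar ((449.605224609375, -279.4783020019531), (12.207565307617188, 45.8788948059082), 3.4393973350524902, 355, np.float64(0.03984704138331219))
[[ 15. 122. 115.]
 [ 18. 160. 171.]
 [ 19. 167. 177.]]
plate ((446.21978759765625, -279.42193603515625), (21.130908966064453, 48.93625259399414), 6.559452056884766, 481, np.float64(0.0394102364709068))
```

View pics/z.png

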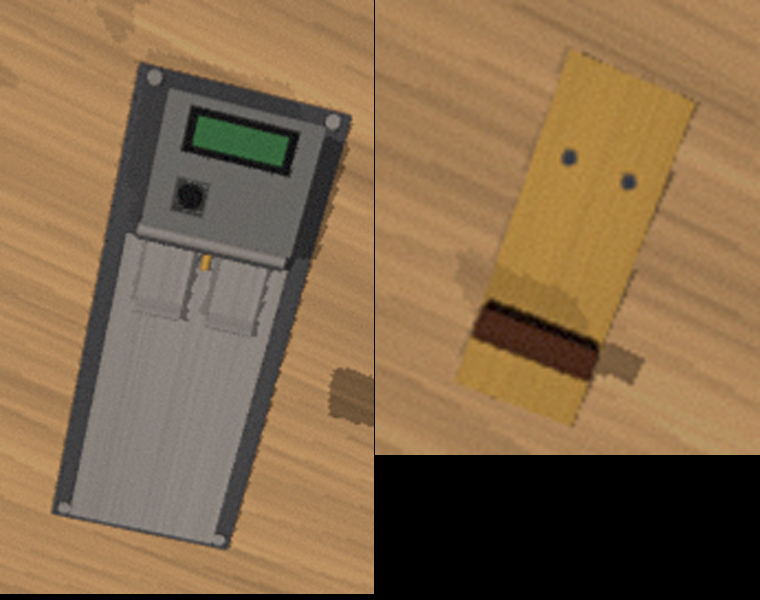

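```bash
python3 -m jog '[{"gripper":0,"dx":-0.085,"dy":0.255,"dz":-0.05,"rx":0,"ry":0,"rz":0},{"gripper":0,"dx":-0.085,"dy":0.255,"dz":-0.05,"rx":0,"ry":0,"rz":0},{"gripper":0,"dx":-0.085,"dy":0.255,"dz":-0.05,"rx":0,"ry":0,"rz":0},{"gripper":0,"dx":-0.085,"dy":0.255,"dz":-0.05,"rx":0,"ry":0,"rz":0},{"gripper":0,"dx":-0.085,"dy":0.255,"dz":-0.05,"rx":0,"ry":0,"rz":0},{"gripper":0,"dx":-0.085,"dy":0.255,"dz":-0.05,"rx":0,"ry":0,"rz":0},{"gripper":0,"dx":-0.085,"dy":0.255,"dz":-0.05,"rx":0,"ry":0,"rz":0}]' && 
python3 - <<'E'
from h import *
o=get_obs();print(o["eef_pos"],o["q"].round(2))
c=read_camera("wrist");np.savez("w3.npz",**c);P=cloud(c)
print("handle",rect(P,blob(P,.128,.145,(.51,.253),.03)))
print("stand top",rect(P,blob(P,.062,.074,(.51,.253),.06)))
for q in [(.512,.364),(.416,.207)]:
  print("other",rect(P,blob(P,.155,.18,q,.04)))
cv2.imwrite("pics/w3.png",c["pixels"])
d=dict(np.load("w1.npz"))
C=np.array([world(d,220+(x-375)/3.5,40+y/3.5,.003) for x,y in [(570,48),(697,102),(575,425),(458,380)]])
print(C.round(4));f=(C[0]+C[1])/2;r=(C[2]+C[3])/2;v=f-r;print(np.linalg.norm(v),np.degrees(np.arctan2(v[1],v[0])),"bar",f-.1*v/np.linalg.norm(v))
E
```

```text
t: 3.75
eef_pos: [0.5051, 0.2482, 0.2694]
tool_rot: [-0.146, -0.691, -0.146, 0.692]
contact_force: [-0.0, -1.2, -0.2]
gripper_width: 0.999
[0.50507521 0.24823703 0.26937827] [-0.18  0.32 -0.48  1.78  0.16  1.09 -1.87]
handle ((513.1447143554688, 257.57672119140625), (14.013315200805664, 13.698410034179688), 25.155759811401367, 323, np.float64(0.13470595814487024))
stand top ((512.9503784179688, 257.53900146484375), (64.44567108154297, 63.949764251708984), 27.65720558166504, 3454, np.float64(0.06890716462518756))
other ((515.6099243164062, 370.0520324707031), (19.26305389404297, 19.631549835205078), 12.866547584533691, 1063, np.float64(0.1658931667314876))
other ((419.12432861328125, 213.9381103515625), (19.697784423828125, 19.62442398071289), 68.49270629882812, 679, np.float64(0.165371928663469))
[[ 0.5477 -0.2497  0.003 ]
 [ 0.5505 -0.2999  0.003 ]
 [ 0.4222 -0.308   0.003 ]
 [ 0.4194 -0.2582  0.003 ]]
0.12859985738266244 3.723931546435029 bar [ 0.44935101 -0.28128407  0.003     ]
```

View pics/w3.png

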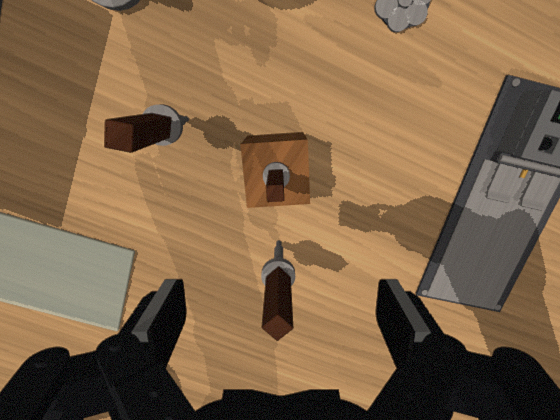

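The stylus in the stand is at (276,180), standing upright and clear of the two taller ones at (140,130) and (278,300). This is the crop that confirms the choice, so I grasp it at (0.513, 0.2575).

```bash
python3 -m jog '[{"gripper":0,"dx":0.007,"dy":0.0105,"dz":-0.04,"rx":0,"ry":0,"rz":3},{"gripper":0,"dx":0.007,"dy":0.0105,"dz":-0.09,"rx":0,"ry":0,"rz":3},{"gripper":0,"dx":0.007,"dy":0.0105,"dz":-0.13,"rx":0,"ry":0,"rz":3},{"gripper":0,"dx":0.007,"dy":0.0105,"dz":-0.16,"rx":0,"ry":0,"rz":3},{"gripper":0,"dx":0.007,"dy":0.0105,"dz":-0.16,"rx":0,"ry":0,"rz":3},{"gripper":1,"dx":0.007,"dy":0.0105,"dz":-0.16,"rx":0,"ry":0,"rz":3},{"gripper":1,"dx":0.007,"dy":0.0105,"dz":-0.16,"rx":0,"ry":0,"rz":3},{"gripper":1,"dx":0.007,"dy":0.0105,"dz":-0.16,"rx":0,"ry":0,"rz":3},{"gripper":1,"dx":0.007,"dy":0.0105,"dz":-0.16,"rx":0,"ry":0,"rz":3},{"gripper":1,"dx":0.007,"dy":0.0105,"dz":-0.16,"rx":0,"ry":0,"rz":3}]' 40; python3 -m jog '[{"gripper":1,"dx":0,"dy":0,"dz":0,"rx":0,"ry":0,"rz":0},{"gripper":1,"dx":0,"dy":0,"dz":0,"rx":0,"ry":0,"rz":0},{"gripper":1,"dx":0,"dy":0,"dz":0,"rx":0,"ry":0,"rz":0}]'
```

```text
t: 4.8
eef_pos: [0.5139, 0.2576, 0.1113]
tool_rot: [0.163, 0.689, 0.163, -0.687]
contact_force: [-1.1, -0.8, 9.7]
gripper_width: 0.161
t: 5.1
eef_pos: [0.5139, 0.2577, 0.1113]
tool_rot: [0.163, 0.688, 0.163, -0.688]
contact_force: [-2.1, -1.2, 5.5]
gripper_width: 0.158
```

```bash
python3 -m jog '[{"gripper":1,"dx":0,"dy":0,"dz":0.03,"rx":0,"ry":0,"rz":0},{"gripper":1,"dx":0,"dy":0,"dz":0.06,"rx":0,"ry":0,"rz":0},{"gripper":1,"dx":0,"dy":0,"dz":0.1,"rx":0,"ry":0,"rz":0},{"gripper":1,"dx":0.02,"dy":-0.035,"dz":0.1,"rx":0,"ry":0,"rz":0},{"gripper":1,"dx":0.045,"dy":-0.08,"dz":0.1,"rx":0,"ry":0,"rz":0},{"gripper":1,"dx":0.07,"dy":-0.125,"dz":0.1,"rx":0,"ry":0,"rz":0},{"gripper":1,"dx":0.095,"dy":-0.17,"dz":0.09,"rx":0,"ry":0,"rz":0},{"gripper":1,"dx":0.12,"dy":-0.21,"dz":0.07,"rx":0,"ry":0,"rz":0},{"gripper":1,"dx":0.1355,"dy":-0.24,"dz":0.06,"rx":0,"ry":0,"rz":0},{"gripper":1,"dx":0.1355,"dy":-0.24,"dz":0.06,"rx":0,"ry":0,"rz":0}]' && 
python3 - <<'E'
from h import *
o=get_obs();print(o["eef_pos"])
c=read_camera("wrist");np.savez("w4.npz",**c);s=read_camera("scene")
p=c["pixels"];print(pix(c,o["eef_pos"]-[0,0,.097]),pix(c,[.6485,.0175,.05]),pix(s,[.6485,.0175,.05]))
u,v=pix(s,[.6485,.0175,.07]).astype(int)
a=cv2.resize(p,None,fx=.9,fy=.9);b=cv2.resize(s["pixels"][v-45:v+35,u-35:u+35],(280,320),interpolation=cv2.INTER_CUBIC)
img=np.zeros((378,790,3),'uint8');img[:,:504]=a;img[:320,507:787]=b;cv2.imwrite("pics/w4.png",img)
E
```

```text
t: 6.1
eef_pos: [0.6497, 0.0087, 0.1675]
tool_rot: [-0.161, -0.687, -0.159, 0.69]
contact_force: [-0.7, -0.3, -0.1]
gripper_width: 0.155
[0.64970621 0.00872346 0.16751973]
[280.62350322 222.64002536] [269.39777469 209.30786154] [279.30993101 239.74730126]
```

View pics/w4.png

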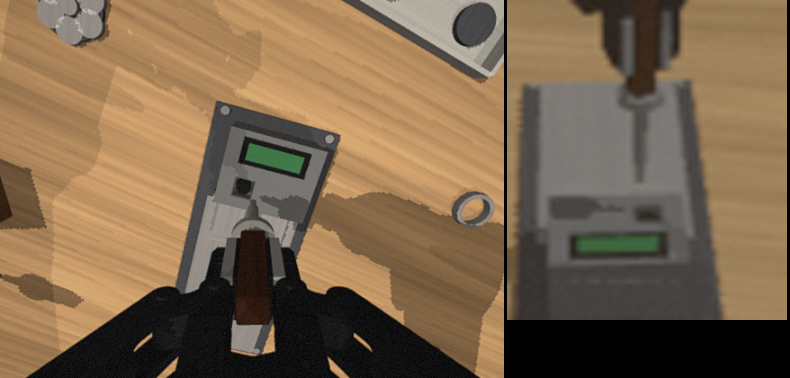

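The stylus hangs upright. The well is at about (270,208), against (269,209) predicted, and the tip is at about (281,223). The arm is still settling sideways, so I hold and check.

```bash
python3 -m jog '[{"gripper":1,"dx":0,"dy":0,"dz":-0.01,"rx":0,"ry":0,"rz":0},{"gripper":1,"dx":0,"dy":0,"dz":-0.01,"rx":0,"ry":0,"rz":0},{"gripper":1,"dx":0,"dy":0,"dz":-0.01,"rx":0,"ry":0,"rz":0}]' && 
python3 - <<'E'
from h import *
o=get_obs();print(o["eef_pos"])
c=read_camera("wrist");np.savez("w5.npz",**c);s=read_camera("scene")
print(pix(c,o["eef_pos"]-[0,0,.097]),pix(c,[.6485,.0175,.05]),pix(s,o["eef_pos"]-[0,0,.097]),pix(s,[.6485,.0175,.05]))
u,v=pix(s,[.6485,.0175,.06]).astype(int)
a=cv2.resize(c["pixels"][160:280,220:340],(480,480),interpolation=cv2.INTER_CUBIC);b=cv2.resize(s["pixels"][v-30:v+20,u-20:u+20],(300,375),interpolation=cv2.INTER_CUBIC)
print(u,v)
img=np.zeros((480,790,3),'uint8');img[:,:480]=a;img[:375,487:787]=b;cv2.imwrite("pics/w5.png",img)
E
```

```text
t: 6.5
eef_pos: [0.6483, 0.019, 0.1602]
tool_rot: [-0.164, -0.688, -0.164, 0.688]
contact_force: [-0.1, 0.1, 0.2]
gripper_width: 0.162
[0.64833978 0.01895309 0.16020459]
[281.07409652 223.19107191] [282.94251808 217.38369832] [279.95268626 235.15611896] [279.30993101 239.74730126]
279 236
```

View pics/w5.png

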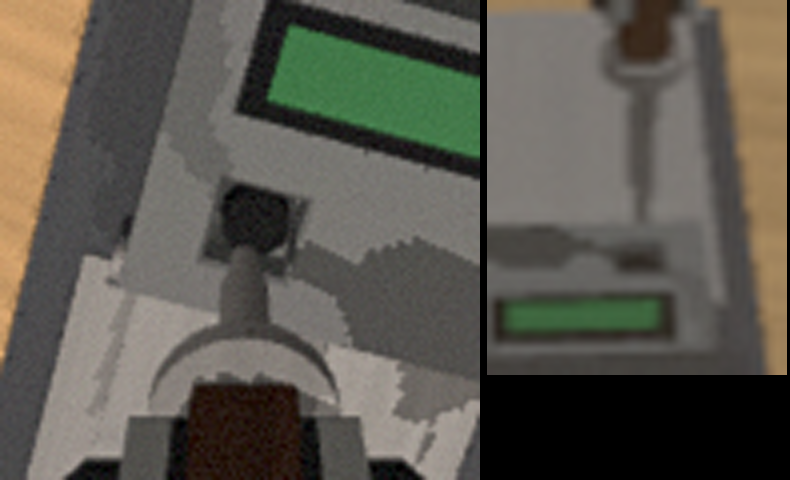

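The tip is at (281,222) in the wrist view, which agrees with the model, and the button is at (284,215). In the scene view the tip stands directly above the well. I descend now.

```bash
python3 -m jog '[{"gripper":1,"dx":0.0005,"dy":-0.001,"dz":-0.008,"rx":0,"ry":0,"rz":0},{"gripper":1,"dx":0.0005,"dy":-0.001,"dz":-0.015,"rx":0,"ry":0,"rz":0},{"gripper":1,"dx":0.0005,"dy":-0.001,"dz":-0.018,"rx":0,"ry":0,"rz":0},{"gripper":1,"dx":0.0005,"dy":-0.001,"dz":-0.018,"rx":0,"ry":0,"rz":0}]'; python3 -m jog '[{"gripper":1,"dx":0,"dy":0,"dz":-0.001,"rx":0,"ry":0,"rz":0},{"gripper":1,"dx":0,"dy":0,"dz":-0.002,"rx":0,"ry":0,"rz":0},{"gripper":1,"dx":0,"dy":0,"dz":-0.002,"rx":0,"ry":0,"rz":0}]'
```

```text
t: 7.0
eef_pos: [0.6491, 0.0163, 0.1417]
tool_rot: [-0.163, -0.688, -0.163, 0.688]
contact_force: [-0.5, -0.8, 1.5]
gripper_width: 0.161
t: 7.3
eef_pos: [0.6493, 0.0164, 0.1404]
tool_rot: [-0.163, -0.688, -0.163, 0.688]
contact_force: [-1.4, -0.6, 2.6]
gripper_width: 0.158
```

```bash
python3 -m jog '[{"gripper":1,"dx":0,"dy":0,"dz":-0.001,"rx":0,"ry":0,"rz":0},{"gripper":1,"dx":0,"dy":0,"dz":-0.002,"rx":0,"ry":0,"rz":0},{"gripper":1,"dx":0,"dy":0,"dz":-0.002,"rx":0,"ry":0,"rz":0}]';  python3 -m jog '[{"gripper":1,"dx":0,"dy":0,"dz":-0.001,"rx":0,"ry":0,"rz":0},{"gripper":1,"dx":0,"dy":0,"dz":-0.0015,"rx":0,"ry":0,"rz":0},{"gripper":1,"dx":0,"dy":0,"dz":-0.0015,"rx":0,"ry":0,"rz":0}]'
```

```text
t: 7.6
eef_pos: [0.6495, 0.0164, 0.1387]
tool_rot: [0.163, 0.688, 0.163, -0.688]
contact_force: [-2.1, -0.8, 5.1]
gripper_width: 0.159
t: 7.9
eef_pos: [0.6498, 0.0165, 0.1383]
tool_rot: [0.163, 0.688, 0.163, -0.688]
contact_force: [-4.0, -0.7, 12.2]
gripper_width: 0.161
```

The force rose to 12 N with no further travel, so the button is fully down. I return the stylus.

```bash
python3 -m jog '[{"gripper":1,"dx":0,"dy":0,"dz":0.03,"rx":0,"ry":0,"rz":0},{"gripper":1,"dx":0,"dy":0,"dz":0.06,"rx":0,"ry":0,"rz":0},{"gripper":1,"dx":-0.02,"dy":0.035,"dz":0.08,"rx":0,"ry":0,"rz":0},{"gripper":1,"dx":-0.045,"dy":0.08,"dz":0.08,"rx":0,"ry":0,"rz":0},{"gripper":1,"dx":-0.07,"dy":0.125,"dz":0.08,"rx":0,"ry":0,"rz":0},{"gripper":1,"dx":-0.095,"dy":0.17,"dz":0.08,"rx":0,"ry":0,"rz":0},{"gripper":1,"dx":-0.12,"dy":0.21,"dz":0.08,"rx":0,"ry":0,"rz":0},{"gripper":1,"dx":-0.136,"dy":0.241,"dz":0.08,"rx":0,"ry":0,"rz":0},{"gripper":1,"dx":-0.136,"dy":0.241,"dz":0.08,"rx":0,"ry":0,"rz":0},{"gripper":1,"dx":-0.136,"dy":0.241,"dz":0.08,"rx":0,"ry":0,"rz":0}]';python3 -m jog '[{"gripper":1,"dx":0,"dy":0,"dz":-0.02,"rx":0,"ry":0,"rz":0},{"gripper":1,"dx":0,"dy":0,"dz":-0.02,"rx":0,"ry":0,"rz":0},{"gripper":1,"dx":0,"dy":0,"dz":-0.02,"rx":0,"ry":0,"rz":0}]'
python3 - <<'E'
from h import *
o=get_obs();t=o["eef_pos"]-[0,0,.097];print(o["eef_pos"],t)
c=read_camera("wrist");s=read_camera("scene")
h=[.513,.2575,.07]
print(pix(c,t),pix(c,h),pix(s,t),pix(s,h))
u,v=pix(s,h).astype(int)
a=cv2.resize(c["pixels"][160:280,220:340],(480,480),interpolation=cv2.INTER_CUBIC);b=cv2.resize(s["pixels"][v-40:v+20,u-24:u+24],(300,375),interpolation=cv2.INTER_CUBIC)
img=np.zeros((480,790,3),'uint8');img[:,:480]=a;img[:375,487:787]=b;cv2.imwrite("pics/w6.png",img)
E
```

```text
t: 8.9
eef_pos: [0.5131, 0.2584, 0.2167]
tool_rot: [0.164, 0.688, 0.164, -0.688]
contact_force: [-0.2, -0.0, -0.4]
gripper_width: 0.155
t: 9.2
eef_pos: [0.514, 0.2559, 0.1965]
tool_rot: [-0.163, -0.688, -0.162, 0.689]
contact_force: [-0.3, 0.1, -0.3]
gripper_width: 0.152
[0.51403142 0.25591108 0.19649059] [0.51403142 0.25591108 0.09949059]
[280.94371296 223.06949533] [278.52387634 209.71273504] [381.78115246 200.25821971] [380.81836616 210.12675844]
```

View pics/w6.png

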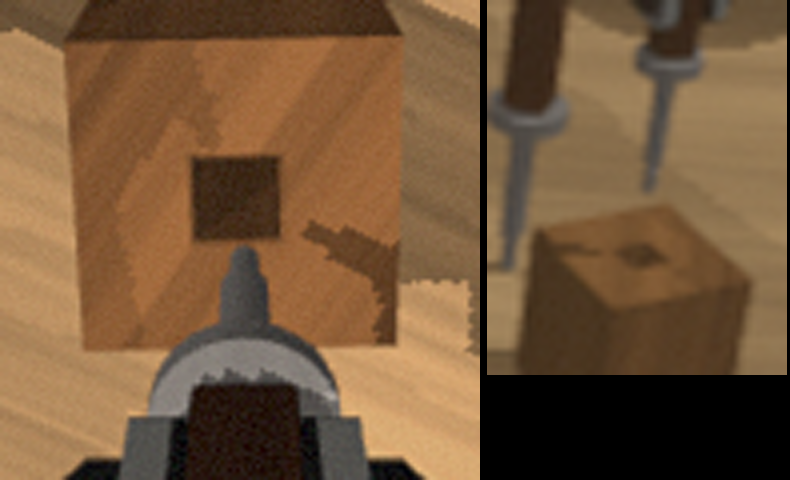

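The hole is centred at (279,209.5), against (278.5,209.7) predicted, and the stylus points straight at it. I insert it and let go.

```bash
python3 -m jog '[{"gripper":1,"dx":0,"dy":0,"dz":-0.015,"rx":0,"ry":0,"rz":0},{"gripper":1,"dx":0,"dy":0,"dz":-0.03,"rx":0,"ry":0,"rz":0},{"gripper":1,"dx":0,"dy":0,"dz":-0.05,"rx":0,"ry":0,"rz":0},{"gripper":1,"dx":0,"dy":0,"dz":-0.07,"rx":0,"ry":0,"rz":0},{"gripper":1,"dx":0,"dy":0,"dz":-0.08,"rx":0,"ry":0,"rz":0},{"gripper":1,"dx":0,"dy":0,"dz":-0.084,"rx":0,"ry":0,"rz":0},{"gripper":1,"dx":0,"dy":0,"dz":-0.0855,"rx":0,"ry":0,"rz":0},{"gripper":1,"dx":0,"dy":0,"dz":-0.0855,"rx":0,"ry":0,"rz":0}]'
```

```text
t: 10.1
eef_pos: [0.5135, 0.2576, 0.1116]
tool_rot: [0.163, 0.688, 0.163, -0.688]
contact_force: [-0.1, -0.7, -0.5]
gripper_width: 0.16
```

```bash
python3 -m jog '[{"gripper":0,"dx":0,"dy":0,"dz":-0.0005,"rx":0,"ry":0,"rz":0},{"gripper":0,"dx":0,"dy":0,"dz":-0.0005,"rx":0,"ry":0,"rz":0},{"gripper":0,"dx":0,"dy":0,"dz":0,"rx":0,"ry":0,"rz":0},{"gripper":0,"dx":0,"dy":0,"dz":0,"rx":0,"ry":0,"rz":0},{"gripper":0,"dx":0,"dy":0,"dz":0,"rx":0,"ry":0,"rz":0},{"gripper":0,"dx":0,"dy":0,"dz":0,"rx":0,"ry":0,"rz":0},{"gripper":0,"dx":0,"dy":0,"dz":0.04,"rx":0,"ry":0,"rz":0},{"gripper":0,"dx":0,"dy":0,"dz":0.08,"rx":0,"ry":0,"rz":0},{"gripper":0,"dx":0,"dy":0,"dz":0.13,"rx":0,"ry":0,"rz":0},{"gripper":0,"dx":0,"dy":0,"dz":0.16,"rx":0,"ry":0,"rz":0}]'
python3 - <<'E'
from h import *
o=get_obs();print(o["eef_pos"],o["q"].round(2))
c=read_camera("wrist");P=cloud(c)
print("handle",rect(P,blob(P,.128,.145,(.513,.257),.03)))
print("collar",rect(P,blob(P,.0735,.08,(.513,.257),.03)))
d=dict(np.load("w1.npz"));D=cloud(d)
print(np.nanpercentile(D[blob(D,.034,.05,(.45,-.28),.06)][:,2],[10,50,90]))
E
```

```text
t: 11.1
eef_pos: [0.5141, 0.2583, 0.2751]
tool_rot: [0.163, 0.689, 0.164, -0.687]
contact_force: [0.3, 1.0, 0.1]
gripper_width: 0.999
[0.51414953 0.25827567 0.27514099] [-0.18  0.33 -0.5   1.75  0.18  1.1  -1.83]
handle ((512.89794921875, 257.6272888183594), (14.064244270324707, 13.288541793823242), 26.613603591918945, 303, np.float64(0.13462679387498488))
collar ((518.6651000976562, 256.9006652832031), (25.277238845825195, 13.086076736450195), 82.2168960571289, 175, np.float64(0.07499009203266899))
[0.03851017 0.03984704 0.04091017]
```

The stylus is seated again: its handle top is at 0.1346 m as before, and it has not shifted. Next is the plate.

```bash
python3 -m jog '[{"gripper":0,"dx":-0.0635,"dy":-0.5375,"dz":0,"rx":0,"ry":0,"rz":67},{"gripper":0,"dx":-0.0635,"dy":-0.5375,"dz":0,"rx":0,"ry":0,"rz":67},{"gripper":0,"dx":-0.0635,"dy":-0.5375,"dz":0,"rx":0,"ry":0,"rz":67},{"gripper":0,"dx":-0.0635,"dy":-0.5375,"dz":0,"rx":0,"ry":0,"rz":67},{"gripper":0,"dx":-0.0635,"dy":-0.5375,"dz":-0.05,"rx":0,"ry":0,"rz":67},{"gripper":0,"dx":-0.0635,"dy":-0.5375,"dz":-0.08,"rx":0,"ry":0,"rz":67},{"gripper":0,"dx":-0.0635,"dy":-0.5375,"dz":-0.08,"rx":0,"ry":0,"rz":67},{"gripper":0,"dx":-0.0635,"dy":-0.5375,"dz":-0.08,"rx":0,"ry":0,"rz":67},{"gripper":0,"dx":-0.0635,"dy":-0.5375,"dz":-0.08,"rx":0,"ry":0,"rz":67},{"gripper":0,"dx":-0.0635,"dy":-0.5375,"dz":-0.08,"rx":0,"ry":0,"rz":67}]';python3 -m jog '[{"gripper":0,"dx":0,"dy":0,"dz":0,"rx":0,"ry":0,"rz":0},{"gripper":0,"dx":0,"dy":0,"dz":0,"rx":0,"ry":0,"rz":0}]'
```

```text
t: 12.15
eef_pos: [0.4604, -0.1933, 0.2118]
tool_rot: [0.517, 0.483, 0.516, -0.483]
contact_force: [1.5, -1.3, -0.5]
gripper_width: 0.998
t: 12.35
eef_pos: [0.4603, -0.1925, 0.2115]
tool_rot: [0.515, 0.484, 0.516, -0.484]
contact_force: [0.7, 0.5, -0.4]
gripper_width: 1.002
```

```bash
python3 -m jog '[{"gripper":0,"dx":-0.006,"dy":-0.045,"dz":-0.01,"rx":0,"ry":0,"rz":0},{"gripper":0,"dx":-0.011,"dy":-0.0875,"dz":-0.01,"rx":0,"ry":0,"rz":0},{"gripper":0,"dx":-0.011,"dy":-0.0875,"dz":-0.01,"rx":0,"ry":0,"rz":0},{"gripper":0,"dx":-0.011,"dy":-0.0875,"dz":-0.01,"rx":0,"ry":0,"rz":0}]'
python3 - <<'E'
from h import *
o=get_obs();print(o["eef_pos"],o["q"].round(2))
c=read_camera("wrist");P=cloud(c);np.savez("w7.npz",**c)
print("bar",rect(P,blob(P,.034,.05,(.45,-.28),.06)))
h=cv2.cvtColor(c["pixels"],cv2.COLOR_BGR2HSV)
t=np.nanmedian(P[...,2][(P[...,2]<.01)]);print("table",t)
print("plate",rect(P,blob(P,.0015,.0055,(.5,-.28),.07)))
cv2.imwrite("pics/w7.png",c["pixels"])
E
```

```text
t: 12.75
eef_pos: [0.4505, -0.2782, 0.2023]
tool_rot: [0.516, 0.484, 0.516, -0.483]
contact_force: [-0.4, 0.4, 0.1]
gripper_width: 0.998
[ 0.45051294 -0.27824951  0.20227972] [ 0.75  0.32 -0.38  1.93  0.15  0.92  0.37]
bar ((449.1716613769531, -279.5000305175781), (10.882567405700684, 45.58445739746094), 3.899738311767578, 657, np.float64(0.039738111551478106))
table -0.0011431744540549293
plate ((526.1767578125, -291.87005615234375), (14.12968921661377, 11.106690406799316), 78.27029418945312, 94, np.float64(0.0021726315499633053))
```

The second view confirms the bar at (0.449, -0.2795), yaw 3.7–3.9°, top about 0.040–0.041 m. I grasp it.

```bash
python3 -m jog '[{"gripper":0,"dx":0,"dy":0,"dz":-0.05,"rx":0,"ry":0,"rz":0},{"gripper":0,"dx":0,"dy":0,"dz":-0.1,"rx":0,"ry":0,"rz":0},{"gripper":0,"dx":0,"dy":0,"dz":-0.14,"rx":0,"ry":0,"rz":0},{"gripper":0,"dx":0,"dy":0,"dz":-0.165,"rx":0,"ry":0,"rz":0},{"gripper":0,"dx":0,"dy":0,"dz":-0.173,"rx":0,"ry":0,"rz":0},{"gripper":0,"dx":0,"dy":0,"dz":-0.173,"rx":0,"ry":0,"rz":0},{"gripper":1,"dx":0,"dy":0,"dz":-0.173,"rx":0,"ry":0,"rz":0},{"gripper":1,"dx":0,"dy":0,"dz":-0.173,"rx":0,"ry":0,"rz":0},{"gripper":1,"dx":0,"dy":0,"dz":-0.173,"rx":0,"ry":0,"rz":0},{"gripper":1,"dx":0,"dy":0,"dz":-0.173,"rx":0,"ry":0,"rz":0}]' 70;python3 -m jog '[{"gripper":1,"dx":0,"dy":0,"dz":0,"rx":0,"ry":0,"rz":0},{"gripper":1,"dx":0,"dy":0,"dz":0,"rx":0,"ry":0,"rz":0},{"gripper":1,"dx":0,"dy":0,"dz":0,"rx":0,"ry":0,"rz":0}]'
```

```text
t: 13.8
eef_pos: [0.4504, -0.2795, 0.0301]
tool_rot: [0.516, 0.484, 0.515, -0.484]
contact_force: [0.0, -0.7, -0.8]
gripper_width: 0.334
t: 14.1
eef_pos: [0.4503, -0.2794, 0.0298]
tool_rot: [0.516, 0.484, 0.516, -0.484]
contact_force: [-1.5, 0.1, 6.6]
gripper_width: 0.127
```

```bash
python3 -m jog '[{"gripper":1,"dx":0,"dy":0,"dz":0.02,"rx":0,"ry":0,"rz":0},{"gripper":1,"dx":0,"dy":0,"dz":0.05,"rx":0,"ry":0,"rz":0},{"gripper":1,"dx":0.004,"dy":0.04,"dz":0.06,"rx":0,"ry":0,"rz":2},{"gripper":1,"dx":0.008,"dy":0.085,"dz":0.06,"rx":0,"ry":0,"rz":4},{"gripper":1,"dx":0.012,"dy":0.13,"dz":0.06,"rx":0,"ry":0,"rz":6},{"gripper":1,"dx":0.016,"dy":0.175,"dz":0.06,"rx":0,"ry":0,"rz":7.4},{"gripper":1,"dx":0.02,"dy":0.22,"dz":0.06,"rx":0,"ry":0,"rz":7.4},{"gripper":1,"dx":0.023,"dy":0.244,"dz":0.06,"rx":0,"ry":0,"rz":7.4},{"gripper":1,"dx":0.023,"dy":0.244,"dz":0.06,"rx":0,"ry":0,"rz":7.4},{"gripper":1,"dx":0.023,"dy":0.244,"dz":0.06,"rx":0,"ry":0,"rz":7.4}]';python3 -m jog '[{"gripper":1,"dx":0,"dy":0,"dz":-0.015,"rx":0,"ry":0,"rz":0},{"gripper":1,"dx":0,"dy":0,"dz":-0.015,"rx":0,"ry":0,"rz":0},{"gripper":1,"dx":0,"dy":0,"dz":-0.015,"rx":0,"ry":0,"rz":0}]'
python3 - <<'E'
from h import *
o=get_obs();e=o["eef_pos"];print(e,o["q"].round(2))
c=read_camera("wrist");np.savez("w8.npz",**c);s=read_camera("top");np.savez("t8.npz",**s)
a=cv2.resize(c["pixels"],None,fx=.85,fy=.85)
b=cv2.resize(s["pixels"][175:275,250:340],(300,333),interpolation=cv2.INTER_CUBIC)
img=np.zeros((357,780,3),'uint8');img[:,:476]=a;img[:333,480:]=b;cv2.imwrite("pics/w8.png",img)
P=cloud(s);z=e[2]-.0298+.003
print("plate top blob",rect(P,blob(P,z-.006,z+.006,(e[0]+.05,e[1]+.01),.07)))
E
```

```text
t: 15.1
eef_pos: [0.4725, -0.0349, 0.0889]
tool_rot: [0.546, 0.449, 0.547, -0.449]
contact_force: [0.5, -0.1, -1.8]
gripper_width: 0.124
t: 15.4
eef_pos: [0.4723, -0.0364, 0.0739]
tool_rot: [0.545, 0.449, 0.546, -0.45]
contact_force: [-0.6, -0.2, -2.8]
gripper_width: 0.13
[ 0.47233992 -0.0364025   0.07392644] [ 0.28  0.45 -0.4   2.14  0.3   0.61 -0.14]
plate top blob ((564.1788330078125, -22.024829864501953), (13.843990325927734, 42.85915756225586), 15.963118553161621, 84, np.float64(0.0480668558146341))
```

View pics/w8.png

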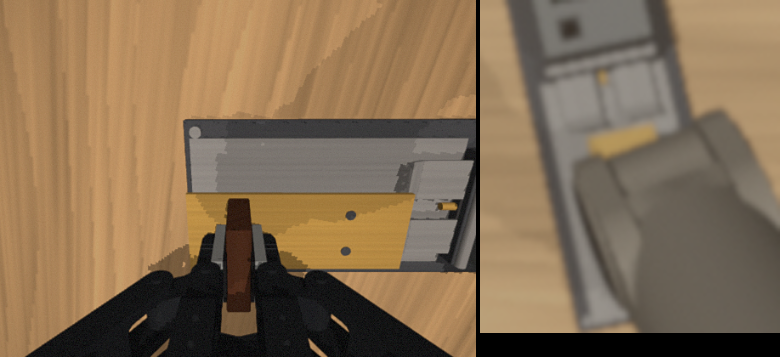

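The plate is held level above the bed. In the wrist picture its front edge is at about (408,230), just short of the leaf lip, and the plunger is at (447,206). I measure its pose.

```bash
cat > m.py <<'E'
from h import *
F=np.array([.6029,-.0098]);a=np.radians(11.07);R=np.array([[np.cos(a),-np.sin(a)],[np.sin(a),np.cos(a)]])
def plate(c,zc):
    P=cloud(c);h=cv2.cvtColor(c["pixels"],cv2.COLOR_BGR2HSV)
    m=(h[...,0]>14)&(h[...,0]<28)&(h[...,1]>110)&(abs(P[...,2]-zc)<.007)
    m=cv2.morphologyEx(m.astype(np.uint8),cv2.MORPH_OPEN,np.ones((3,3)))
    n,L,s,_=cv2.connectedComponentsWithStats(m);m=L==1+np.argmax(s[1:,4])
    Q=P[m];A=np.c_[Q[:,:2]-Q[:,:2].mean(0),np.ones(len(Q))];k=np.linalg.lstsq(A,Q[:,2],rcond=None)[0]
    g=k[:2]@R  # slope along fixture x,y
    q=(Q[:,:2]-F)@R*1000
    far=[];fr=[]
    for x in np.arange(np.percentile(q[:,0],15),np.percentile(q[:,0],90),4):
        s=q[abs(q[:,0]-x)<2]; far.append((x,s[:,1].max())) if len(s)>5 else 0
    for y in np.arange(np.percentile(q[:,1],60),q[:,1].max()-3,2):
        s=q[abs(q[:,1]-y)<1.5]; fr.append((y,s[:,0].max())) if len(s)>5 else 0
    far=np.array(far);fr=np.array(fr);pf=np.polyfit(far[:,0],far[:,1],1);pr=np.polyfit(fr[:,0],fr[:,1],1)
    print("n",len(Q),"z",k[2],"slopes xy",g.round(4),"| side slope",pf[0].round(4),"far edge y at front",np.polyval(pf,np.median(fr[:,1])).round(1),"| front x",np.median(fr[:,1]).round(1),"front skew",-pr[0].round(4))
E
python3 - <<'E'
from m import *
c=dict(np.load("w8.npz"));plate(c,.047)
P=cloud(c)
m=(P[...,2]>.004)&(P[...,2]<.011);q=(P[m][:,:2]-F)@R*1000;print("bed z",np.nanmedian(P[m][:,2]),"y max",np.nanpercentile(q[:,1],99.5))
E
```

```text
n 17481 z 0.0459021860863637 slopes xy [-0.0025 -0.    ] | side slope -0.0027 far edge y at front 23.4 | front x -33.2 front skew 0.0118
bed z 0.006593164716709288 y max 59.31332585297314
```

```bash
python3 -m jog '[{"gripper":1,"dx":0,"dy":0.0012,"dz":-0.015,"rx":0,"ry":0,"rz":0},{"gripper":1,"dx":0,"dy":0.0012,"dz":-0.027,"rx":0,"ry":0,"rz":0},{"gripper":1,"dx":0,"dy":0.0012,"dz":-0.033,"rx":0,"ry":0,"rz":0},{"gripper":1,"dx":0,"dy":0.0012,"dz":-0.035,"rx":0,"ry":0,"rz":0},{"gripper":1,"dx":0,"dy":0.0012,"dz":-0.035,"rx":0,"ry":0,"rz":0}]';python3 -m jog '[{"gripper":1,"dx":0,"dy":0,"dz":-0.001,"rx":0,"ry":0,"rz":0},{"gripper":1,"dx":0,"dy":0,"dz":-0.0015,"rx":0,"ry":0,"rz":0},{"gripper":1,"dx":0,"dy":0,"dz":-0.0015,"rx":0,"ry":0,"rz":0}]'
```

```text
t: 16.0
eef_pos: [0.4729, -0.0339, 0.039]
tool_rot: [0.546, 0.449, 0.546, -0.449]
contact_force: [-1.1, -0.7, -2.1]
gripper_width: 0.127
t: 16.3
eef_pos: [0.4731, -0.0339, 0.0379]
tool_rot: [0.546, 0.449, 0.546, -0.449]
contact_force: [-0.6, -0.5, -2.4]
gripper_width: 0.128
```

```bash
python3 -m jog '[{"gripper":1,"dx":0,"dy":0,"dz":-0.0005,"rx":0,"ry":0,"rz":0},{"gripper":1,"dx":0,"dy":0,"dz":-0.001,"rx":0,"ry":0,"rz":0},{"gripper":1,"dx":0,"dy":0,"dz":-0.001,"rx":0,"ry":0,"rz":0}]';python3 -m jog '[{"gripper":1,"dx":0,"dy":0,"dz":-0.0005,"rx":0,"ry":0,"rz":0},{"gripper":1,"dx":0,"dy":0,"dz":-0.001,"rx":0,"ry":0,"rz":0},{"gripper":1,"dx":0,"dy":0,"dz":-0.001,"rx":0,"ry":0,"rz":0}]'
```

```text
t: 16.6
eef_pos: [0.4731, -0.0339, 0.0377]
tool_rot: [0.546, 0.449, 0.546, -0.449]
contact_force: [-4.4, 0.5, 12.5]
gripper_width: 0.13
t: 16.9
eef_pos: [0.4732, -0.0339, 0.0377]
tool_rot: [0.547, 0.449, 0.546, -0.45]
contact_force: [-8.3, -0.4, 27.5]
gripper_width: 0.128
```

The bed is touched at TCP 0.0377 m, with a stiffness of about 15 N/mm. I ease off to about 6 N and slide 38 mm, stopping short of the plunger.

```bash
python3 -m jog '[{"gripper":1,"dx":0,"dy":0,"dz":0.0014,"rx":0,"ry":0,"rz":0},{"gripper":1,"dx":0.004,"dy":0.0008,"dz":0.0014,"rx":0,"ry":0,"rz":0},{"gripper":1,"dx":0.008,"dy":0.0016,"dz":0.0014,"rx":0,"ry":0,"rz":0},{"gripper":1,"dx":0.012,"dy":0.0024,"dz":0.0014,"rx":0,"ry":0,"rz":0},{"gripper":1,"dx":0.012,"dy":0.0024,"dz":0.0014,"rx":0,"ry":0,"rz":0}]';python3 -m jog '[{"gripper":1,"dx":0.005,"dy":0.001,"dz":0,"rx":0,"ry":0,"rz":0},{"gripper":1,"dx":0.01,"dy":0.002,"dz":0,"rx":0,"ry":0,"rz":0},{"gripper":1,"dx":0.015,"dy":0.003,"dz":0,"rx":0,"ry":0,"rz":0},{"gripper":1,"dx":0.02,"dy":0.004,"dz":0,"rx":0,"ry":0,"rz":0},{"gripper":1,"dx":0.0255,"dy":0.005,"dz":0,"rx":0,"ry":0,"rz":0},{"gripper":1,"dx":0.0255,"dy":0.005,"dz":0,"rx":0,"ry":0,"rz":0}]'
python3 - <<'E'
from m import *
o=get_obs();e=o["eef_pos"];print((e[:2]-F)@R,e[2],o["contact_force"])
c=read_camera("wrist");np.savez("w9.npz",**c);plate(c,.0105)
cv2.imwrite("pics/w9.png",cv2.resize(c["pixels"][120:340,200:560],None,fx=2.2,fy=2.2,interpolation=cv2.INTER_CUBIC))
E
```

```text
t: 17.4
eef_pos: [0.4841, -0.032, 0.0377]
tool_rot: [0.546, 0.449, 0.546, -0.45]
contact_force: [-7.2, -1.3, 16.2]
gripper_width: 0.133
t: 18.0
eef_pos: [0.5105, -0.0269, 0.0377]
tool_rot: [0.546, 0.449, 0.546, -0.45]
contact_force: [-4.2, -1.1, 11.9]
gripper_width: 0.127
[-0.09395913  0.00100806] 0.037737146559576586 [-4.22501118 -1.10477315 11.90067813]
n 14543 z 0.009878681409421892 slopes xy [ 0.0005 -0.0003] | side slope -0.0012 far edge y at front 25.6 | front x -17.8 front skew 0.0087
```

View pics/w9.png

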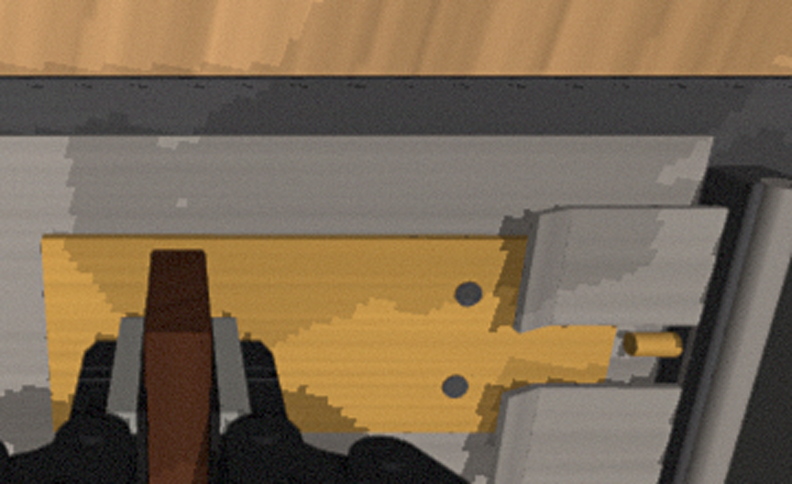

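The plate lies flat under the leaf with the leaf down, its front edge in the slot at (615,352), just short of the plunger tip at (625,343). I push the last 12 mm.

```bash
python3 -m jog '[{"gripper":1,"dx":0.003,"dy":0.0006,"dz":0,"rx":0,"ry":0,"rz":0},{"gripper":1,"dx":0.006,"dy":0.0012,"dz":0,"rx":0,"ry":0,"rz":0},{"gripper":1,"dx":0.009,"dy":0.0018,"dz":0,"rx":0,"ry":0,"rz":0},{"gripper":1,"dx":0.0122,"dy":0.0023,"dz":0,"rx":0,"ry":0,"rz":0},{"gripper":1,"dx":0.0122,"dy":0.0023,"dz":0,"rx":0,"ry":0,"rz":0},{"gripper":1,"dx":0.0122,"dy":0.0023,"dz":0,"rx":0,"ry":0,"rz":0}]'
python3 - <<'E'
from m import *
o=get_obs();e=o["eef_pos"];print((e[:2]-F)@R,e[2],o["contact_force"])
c=read_camera("wrist");np.savez("w10.npz",**c);plate(c,.0105)
cv2.imwrite("pics/w10.png",cv2.resize(c["pixels"][120:340,200:560],None,fx=2.2,fy=2.2,interpolation=cv2.INTER_CUBIC))
E
```

```text
t: 18.65
eef_pos: [0.5209, -0.0249, 0.0377]
tool_rot: [0.545, 0.448, 0.546, -0.451]
contact_force: [-10.1, -1.9, 18.7]
gripper_width: 0.13
[-0.08339937  0.00089226] 0.037732203737677675 [-10.06930528  -1.90384337  18.65190555]
n 13351 z 0.009900106766758513 slopes xy [0.0018 0.    ] | side slope -0.1108 far edge y at front 19.8 | front x -18.6 front skew -0.1043
```

View pics/w10.png

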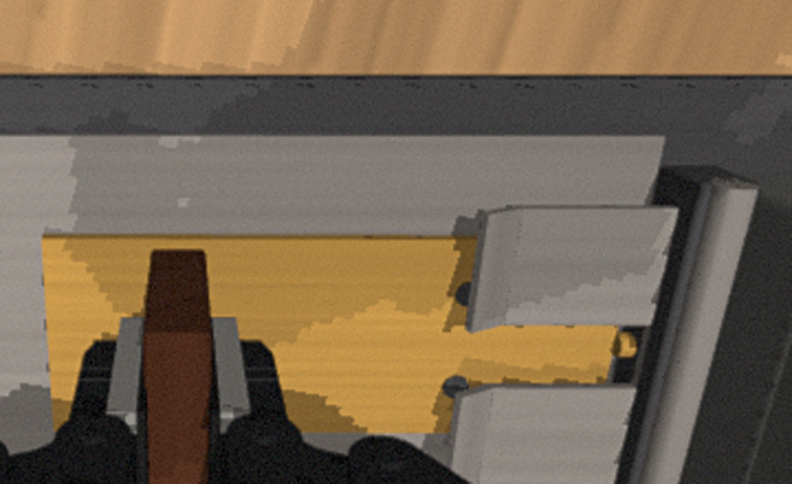

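The plate is straight, the leaf is down, and the plunger at (625,345) is mostly pushed in. By TCP the front edge is at x ≈ 16.7 mm. I add about 2 mm and trim the press towards 10 N.

```bash
python3 -m jog '[{"gripper":1,"dx":0.001,"dy":0.0002,"dz":0.0004,"rx":0,"ry":0,"rz":0},{"gripper":1,"dx":0.002,"dy":0.0004,"dz":0.0004,"rx":0,"ry":0,"rz":0},{"gripper":1,"dx":0.002,"dy":0.0004,"dz":0.0004,"rx":0,"ry":0,"rz":0},{"gripper":1,"dx":0.002,"dy":0.0004,"dz":0.0004,"rx":0,"ry":0,"rz":0}]'
python3 - <<'E'
from m import *
o=get_obs();e=o["eef_pos"];print((e[:2]-F)@R,e[2],o["contact_force"],o["torque"])
E
```

```text
t: 19.1
eef_pos: [0.5226, -0.0245, 0.0378]
tool_rot: [0.545, 0.448, 0.547, -0.451]
contact_force: [-9.9, -0.9, 13.7]
gripper_width: 0.127
[-0.08159691  0.00094333] 0.03775958396451904 [-9.85238248 -0.87105101 13.71920311] [-0.25549463  1.72059167 -0.01843268]
```

```bash
python3 -m jog '[{"gripper":1,"dx":0,"dy":0,"dz":0.0003,"rx":0,"ry":0,"rz":0},{"gripper":1,"dx":0,"dy":0,"dz":0.0003,"rx":0,"ry":0,"rz":0},{"gripper":1,"dx":0,"dy":0,"dz":0.0003,"rx":0,"ry":0,"rz":0},{"gripper":1,"dx":0,"dy":0,"dz":0.0003,"rx":0,"ry":0,"rz":0}]'
python3 - <<'E'
from m import *
o=get_obs();e=o["eef_pos"];print((e[:2]-F)@R,e[2],o["contact_force"],np.abs(o["joint_vel"]).max())
c=read_camera("wrist");s=read_camera("scene");P=cloud(s)
print("handle",rect(P,blob(P,.078,.145,(.513,.257),.025)))
f=lambda x,y,z:pix(c,np.r_[F+R@[x,y],z])
print("pred px front",f(.0185,0,.011),"stop",f(.02,0,.011))
m=P[...,2];q=(P[...,:2]-F)@R
k=(abs(q[...,0]+.01)<.005)&(abs(abs(q[...,1])-.02)<.01);print("leaf z",np.nanmedian(m[k]),k.sum())
a=cv2.resize(c["pixels"][150:310,360:540],(630,560),interpolation=cv2.INTER_CUBIC);u,v=pix(s,[.52,.25,.1]).astype(int)
b=cv2.resize(s["pixels"][v-45:v+45,u-20:u+20],(160,360),interpolation=cv2.INTER_CUBIC)
img=np.zeros((560,795,3),'uint8');img[:,:630]=a;img[:360,635:]=b;cv2.imwrite("pics/w11.png",img)
E
```

```text
t: 19.5
eef_pos: [0.5233, -0.0244, 0.0378]
tool_rot: [0.545, 0.448, 0.546, -0.45]
contact_force: [-6.2, -1.3, 8.4]
gripper_width: 0.134
[-0.08093728  0.00096105] 0.03778130630095683 [-6.16875315 -1.29980182  8.43673855] 0.001140320183338867
handle ((516.4987182617188, 253.9667510986328), (18.767881393432617, 14.133633613586426), 74.29271697998047, 165, np.float64(0.10863554510865164))
pred px front [479.22053205 275.96791173] stop [482.21583477 275.97267597]
leaf z -0.7502215733154664 36
```

View pics/w11.png

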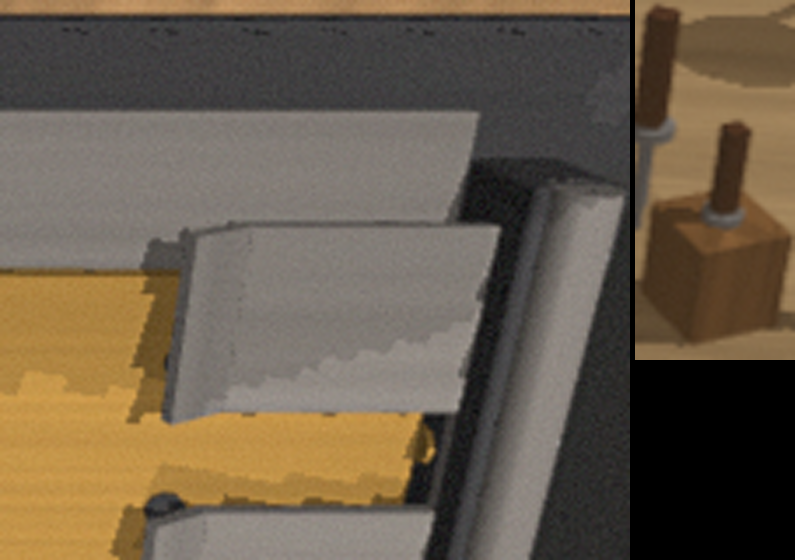

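The front edge is at (478.6,278), against (479,276) predicted for x = 18.5 mm. The plunger is nearly flush, the leaf is down, and the stylus stands in its stand. The press is about 8.4 N plus the plate's ~2 N weight, and the arm is at rest. Handing in.

```bash
python3 -c "
from station import *
print(hand_in())"
```

```text
the job is handed in; nothing more can be done
None
```

I handed the job in at about 19.5 s of the 66 s. The hand-in gives no verdict, so this rests on my own checks.

**Stylus and button:** I took the smallest of the three styluses, the one in the wooden stand. I pressed the zero button until it stopped moving, with the force rising to 12 N, then put the stylus back and let go. Straight after release its top was at the same height and position as before, and the final picture shows it upright in its stand.

**Plate:** I gripped it by the bar, laid it on the bed, slid it under the leaf and am still holding it there.
- **Position:** the front edge is at fixture x of about 18.5 mm by camera and 19.2 mm by arm position, so the plunger is in about 8–9 mm. It is about 1 mm off centre and less than 0.02 rad off straight.
- **Force:** the wrist reads 8.4 N upward. Adding the plate's weight of about 2 N puts the force on the bed at roughly 10 N, with the arm at rest.

**Checks that failed or disagreed:**
- My last numeric reading of the leaf's height was invalid, because the depth there was blocked. That the leaf is down rests on the pictures alone.
- The edge-slope fit in the second-to-last plate check was thrown off by the leaf covering the edge. Straightness rests on the earlier fit (−0.001), the pictures and the tool's yaw.
- The final scene-camera fix on the stylus differed by about 4 mm from the wrist camera's. I put that down to the slanted view.
- The press rose to 27 N for a moment at first bed contact, before I eased it off.

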